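# Tamp the drying briquettes level and close the bin

## Task

Use the tamper to press the loose briquettes in the red drying bin down until all six lie flat and level, without touching them with the gripper and with the lid still open. Then stand the tamper upright in the middle of its black mat, and shut the bin's lid fully, leaving the other things on the desk where they are.

Things in the scene. Friction and masses are not known exactly. Their poses are not given: they have to be found in the camera images.
- bin: red open bin fixed to the table, outside 130 (its x) x 184 (its y) x 49 mm high, walls 6 mm, inside 118 x 172 mm, floor 5 mm thick. Origin at the centre of its underside, z up; the lid is hinged along its +x rim. Inside lie six briquettes in one layer, three along each long wall (centres at about x = +-33 mm, y = -57, 0, +57 mm); three of them lean on edge, in places that vary
- lid (a joint): flat blue lid of the bin, 130 x 184 x 6 mm, 180 g, with a black tab (18 x 60 mm) on its free edge. Angle in rad: 0 fully closed (level on the rim), 1.57 upright, up to 1.95 leaning back, away from the robot. It starts open at 1.6 to 1.9, its tab up to 200 mm above the table: a held tamper must not strike it. The hinge is stiff (0.17 N m): the lid stays where it is left
- lid_hinge (a point): middle of the hinge line, 65 mm from the bin's origin along the bin's +x, 49.5 mm above the table; y along the hinge
- lid_edge (a point): middle of the lid's free edge (where the tab begins), 130 mm from the hinge, half-way through the lid's thickness; its z is the normal of the lid's outer face (up when closed), its -x points from the hinge to the free edge
- tamper: flat hand tamper: steel plate 104 (its x) x 56 (its y) x 8 mm with an upright square wooden handle 30 x 30 mm in the middle, top at 130 mm, 0.33 to 0.53 kg. Origin at the centre of the plate's flat underside, z up along the handle. Starts standing on the mat
- mat: black rubber mat fixed to the table, 150 (its x) x 110 (its y) x 4 mm, the tamper's place. Origin at the centre of its underside
- briquette_a: square off-white drying briquette, 52 x 52 x 20 mm, 110 g, hard and smooth, pale blue round mark on its upper face. Origin at its centre, z out of the marked face. Lying flat its centre is 15 mm above the table; on edge it leans at about 45 deg against a long wall, tilted about the bin's y axis, its upper corner about 14 mm from that wall and 7 mm proud of the rim, and stays so until pressed on that upper edge: then (10 to 30 N) its foot slips inward and it falls flat
- briquette_b: another such briquette, the same in all
- briquette_c: another such briquette, the same in all
- briquette_d: another such briquette, the same in all
- briquette_e: another such briquette, the same in all
- briquette_f: another such briquette, the same in all
- objective: bystander: black spare objective lens standing upright, 42 mm across, 70 mm high, origin under its centre
- cleaner: bystander: white cleaner bottle with blue cap, 52 mm across, 150 mm high, origin under its centre
- mouse: bystander: black computer mouse, 105 x 60 x 30 mm, on a grey pad, origin under its centre
- angle_block: bystander: L-shaped steel angle block, 60 x 50 x 62 mm, origin under its centre
- ring_light: bystander: white ring light lying flat, 84 mm across, 18 mm high, origin under its centre
Things that resemble listed ones, but are neither listed nor needed, are in the scene too. What is shaped like the briquette_b but pink or turquoise is not meant.

How it is judged:
By the outcome, as a careful person would: the job done as asked, in the order asked, and still so for the second after the job is handed in, with the robot touching nothing.
It also fails if it takes over 64 s, if anything falls off the work surface, if the arm or the gripper's body presses on something with over 40 N, if the wrist force passes 120 N, or if a joint passes its speed limit or range.

## Robot

A 6-joint arm with a two-finger parallel gripper is mounted at the origin on the work surface. World frame = base frame: x ahead of the robot, y to its left, z up, the work surface at z = 0. Lengths are in m, angles in degrees, forces in N, time in s.
With the tool pointing down it reaches from about 0.25 to 0.8 m from the base axis. Payload 8.5 kg.
Tool frame: the origin (TCP) lies at the very end of the fingers, on their centre line; the grasp point (between the pads) lies 19 mm behind it; z points along the fingers, y is the line along which they close (so a half turn about z gives the same grasp; the last joint's range is limited). The gripper opens to 85 mm and grips with 20 to 120 N. Pads are 22 mm wide; open, the fingers measure 114 mm over their backs; the gripper's body (76 mm by 85 mm) begins 54 mm behind the grasp point. The pads swing forward as they close: fully open they stand 13 mm farther back than shut.
Start: joints at [69.328, 13.648, -0.773, 75.585, 0, 90], TCP at [0.185, 0.491, 0.231] pointing down, gripper open.
Joint ranges: [-152.45, 152.45], [-59.26, 108.67], [-65.41, 83.53], [-104.44, 129.93], [-82.83, 76.93], [-180, 180]. Speed limits (degrees/s): [127.2, 127.2, 159.86, 180, 180, 180].

## Interface

Orientations are given as [roll, pitch, yaw] about the fixed x, y, z axes, in that order (R = Rz(yaw) Ry(pitch) Rx(roll)).
In Python, from rig import r gives the robot as it stands.
- The arm moves only by the tool jog_arm, never from a script. Its argument "series" is a list of rows, each an object of numbers: "claw": the opening, from 0 (shut) to 1 (fully open); "dx", "dy", "dz": the shift along the tool's x, y, z in cm; "ax", "ay", "az": the turn, a rotation vector about the tool's x, y, z in degrees. A call has exactly 10 rows; each row is the pose to reach, as a shift and turn from the pose commanded when the call began, along the tool's axes at that moment; what a row does not reach only later rows make up. A row lasts 1/8 s, in which the tool goes at most 62.5 mm and 10.7 degrees, less where a joint would pass 70% of its speed; a pose out of reach is approached as far as the arm can. A call with a gripper value outside its range is refused whole. The fingers move at their own pace and stop on an object; the grip force is fixed at half the most. Time passes only in rows, so rows that repeat a pose let the fingers close, or fill a call up. It gives the time, the measured TCP pose, the force, the opening and the grip force at its end, in the units of the state.
- r.get_state(): the state, without advancing time (a new reading comes with each control period).
- r.capture(name): name is "scene" or "top" or "wrist"; returns the picture (400x640x3 uint8, red, green, blue); there is no depth.
- r.calibration(name): a dict with "fx", "fy", "cx", "cy" (pixels), "k1" (the pictures are not rectified: a ray, as slopes to the right and down, at radius r is drawn at 1 + k1 r^2 times it, then the intrinsics apply), "rvec" (rotation vector, rad) and "tvec" (3), from world to camera coordinates, as OpenCV has them; the wrist camera has in their place "tool_from_camera" (4x4, takes a point from camera to tool coordinates, whose origin is the TCP and whose axes are the flange's). Camera axes: x right, y down, z forward; pixel columns grow to the right and rows downward; lengths in m; the calibration is good to about 2 mm. A picture is of the moment at which its call begins: read the wrist's pose just before it. calibration takes no time and is no camera call.
- r.sign_off(): hands the job in; it is judged then, once.
Trained networks look in the newest picture that a camera, given by its name, has taken for a name from the list of things; names that differ only in an ending like _2 or _b are one class to them, and where a whole thing is asked for, a point or a joint stands for the part that bears it (a point fixed in the world has none). Each returns a list of dicts, best first, with "score" (0 to 1); they miss things now and then, are a little off and sometimes report something else, mostly with a low value. They report only what shows in the picture. A call takes as long as a camera call. They do not tell look-alikes from the thing itself.
- r.trace(camera, name): "mask" (400x640 bool, what is visible of it) and "pixel" ([row, column] in pixels, amid what is visible of it).
- r.pinpoint(camera, name): "pixel" ([row, column] in pixels: a listed point, or the origin of a listed thing).
The state is a dict: "clock": time; "joint_pos": joint angles; "qvel": joint speeds; "tau": joint torques, N m; "tcp_pos": TCP position; "eef_rot": TCP orientation; "force": force on the tool from outside, world axes, zero at the start; "torque": the same for the moment, N m; "width": finger opening in m; "gripper_force": force on a finger pad.
Only numpy, scipy, OpenCV 4.12 (cv2) and the standard library are available. Lean on these libraries where they do the work, as an engineer would, in place of code of your own. Each camera call takes 0.05 s, during which the arm holds its last target. There are 200 camera calls.

## Working session

There is one attempt and no reset: what is moved stays moved. The work goes in short steps, Python scripts to look and compute and a tool call to move; the robot and the scene stay as the last step left them, time stands still between calls to the robot, and variables do not carry over. Pictures are saved under pics/ and viewed, at most 11 in all, crops included, and the job is handed in when it is done.

Besides the shell and the picture viewer there is one more tool, called after "Call:" as name(argument=value, ...) on one line, values as JSON. jog_arm: Moves the arm, as the interface text tells. Its arguments: {"type":"object","properties":{"series":{"type":"array","items":{"type":"object","properties":{"claw":{"type":"number"},"dx":{"type":"number"},"dy":{"type":"number"},"dz":{"type":"number"},"ax":{"type":"number"},"ay":{"type":"number"},"az":{"type":"number"}}}}},"required":["series"]}

```bash
mkdir -p pics; ls; cat > h.py <<'E'
import numpy as np, cv2, json
from rig import r
from scipy.spatial.transform import Rotation as R
def save(c,n,crop=None,s=1):
    im=r.capture(c)[...,::-1]
    if crop: im=im[crop[0]:crop[1],crop[2]:crop[3]]
    cv2.imwrite('pics/'+n,cv2.resize(np.ascontiguousarray(im),None,fx=s,fy=s,interpolation=cv2.INTER_CUBIC))
def cam(c,st=None):
    k=r.calibration(c)
    if 'rvec' in k:
        A=R.from_rotvec(np.ravel(k['rvec'])).as_matrix(); t=np.ravel(k['tvec']); return k,A,t
    T=np.array(k['tool_from_camera']); st=st or r.get_state()
    W=np.eye(4); W[:3,:3]=R.from_euler('xyz',st['eef_rot'],degrees=True).as_matrix(); W[:3,3]=st['tcp_pos']
    M=np.linalg.inv(W@T); return k,M[:3,:3],M[:3,3]
def ray(c,px,st=None):
    k,A,t=cam(c,st); d=np.array([(px[1]-k['cx'])/k['fx'],(px[0]-k['cy'])/k['fy']]); u=d.copy()
    for _ in range(20): u=d/(1+k['k1']*(u@u))
    v=A.T@np.array([u[0],u[1],1]); return -A.T@t, v/np.linalg.norm(v)
def onz(c,px,z,st=None):
    o,v=ray(c,px,st); return o+v*(z-o[2])/v[2]
def tri(rays):
    M=0;b=0
    for o,v in rays:
        P=np.eye(3)-np.outer(v,v); M=M+P; b=b+P@o
    x=np.linalg.solve(M,b); return x,[np.linalg.norm(np.cross(x-o,v)) for o,v in rays]
def proj(c,X,st=None):
    k,A,t=cam(c,st); p=A@np.asarray(X)+t; u=p[:2]/p[2]; u=u*(1+k['k1']*(u@u)); return [k['fy']*u[1]+k['cy'],k['fx']*u[0]+k['cx']]
E
python3 - <<'E'
from h import *
save('scene','s0.png'); save('top','t0.png')
for n in ['bin','lid_hinge','lid_edge','tamper','mat']:
    P={}
    for c in ['scene','top']:
        d=r.pinpoint(c,n); P[c]=d
        print(n,c,[(np.round(x['pixel']).tolist(),round(x['score'],2)) for x in d[:3]])
    if P['scene'] and P['top']: print(tri([ray(c,P[c][0]['pixel']) for c in P]))
for c in ['scene','top']:print(c,cam(c)[1:], -cam(c)[1].T@cam(c)[2])
print(r.get_state())
E
```

```text
pics
bin scene [([205.0, 293.0], 0.68)]
bin top [([211.0, 353.0], 0.7)]
(array([ 0.52009812, -0.13871787, -0.00142508]), [np.float64(0.001088147761262402), np.float64(0.0010881477612623388)])
lid_hinge scene [([214.0, 286.0], 0.74)]
lid_hinge top []
lid_edge scene [([186.0, 282.0], 0.62), ([218.0, 401.0], 0.23)]
lid_edge top [([170.0, 363.0], 0.82)]
(array([ 0.60511094, -0.13807393,  0.18117129]), [np.float64(0.004514363299811361), np.float64(0.004514363299811369)])
tamper scene [([217.0, 406.0], 0.75)]
tamper top [([222.0, 238.0], 0.66)]
(array([0.48233353, 0.16961605, 0.00332576]), [np.float64(0.001733291445166841), np.float64(0.001733291445166762)])
mat scene [([219.0, 401.0], 0.89)]
mat top [([218.0, 237.0], 0.85), ([222.0, 332.0], 0.67), ([246.0, 482.0], 0.67)]
(array([4.91059932e-01, 1.64863090e-01, 1.61817780e-04]), [np.float64(0.0053774606021964235), np.float64(0.005377460602196496)])
scene (array([[-0.25313749,  0.96737823,  0.01003832],
       [ 0.76517907,  0.20655489, -0.60978362],
       [-0.59196487, -0.14667798, -0.79250436]]), array([ 0.19650604, -0.37020126,  1.47119
[... 245 characters left out ...]
45335145 -0.021041    1.2738113 ]
{'clock': 0.6, 'joint_pos': array([ 6.93281312e+01,  1.36462469e+01, -7.72151803e-01,  7.55858353e+01,
       -4.26679663e-04,  9.00011147e+01]), 'qvel': array([-0.03414506,  0.0128062 ,  0.07779762, -0.00772937,  0.15097188,
        0.05400881]), 'tau': array([ 3.28946508e-04, -5.38305616e+01,  3.46580887e+01,  2.80727552e-03,
        1.43194693e-04,  5.68265808e-07]), 'tcp_pos': array([0.18532026, 0.49115854, 0.23130008]), 'eef_rot': array([-1.79995766e+02,  4.26762032e-04,  1.59327017e+02]), 'force': array([-0.09774734,  0.76913969,  0.64630761]), 'torque': array([-0.0363037 ,  0.04489989,  0.06540451]), 'gripper_force': 0.0, 'width': 0.08547917282840771}
```

View pics/s0.png

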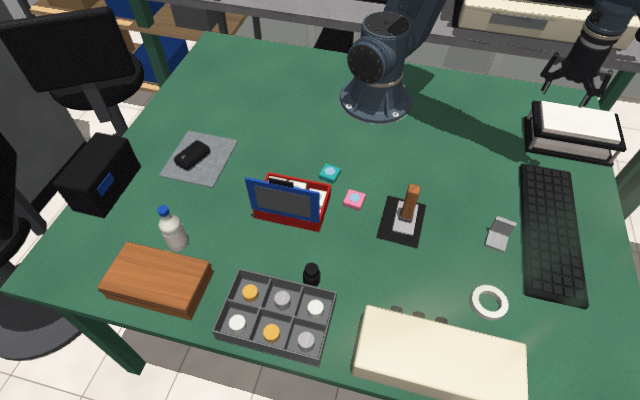

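View pics/t0.png

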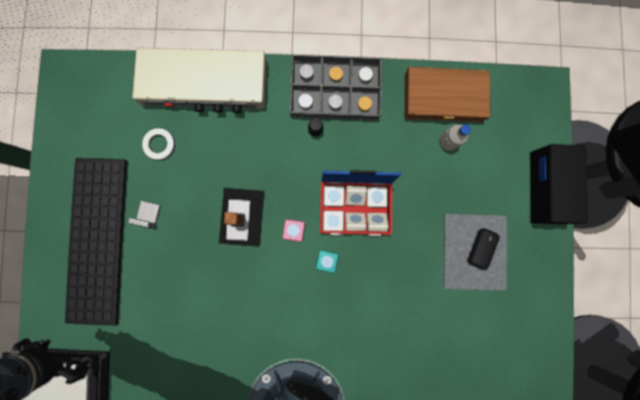

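The scene view shows the bin near (205,290) with its lid open and the tamper on its mat near (217,403). In the top view the bin is at (205,357), with briquettes in 2 rows of 3, and the tamper is at (220,238). The pink and turquoise pieces are decoys.

```bash
python3 - <<'E'
from h import *
r.capture('top')
for n,z in [('mat',.004),('tamper',.012),('bin',.049)]:
    d=r.trace('top',n)[0]; m=d['mask'].astype(np.uint8)
    c=max(cv2.findContours(m,cv2.RETR_EXTERNAL,cv2.CHAIN_APPROX_NONE)[0],key=cv2.contourArea)[:,0,:]
    W=np.array([onz('top',(p[1],p[0]),z)[:2] for p in c]).astype(np.float32)
    print(n,d['score'],m.sum(),cv2.minAreaRect(W))
print(r.calibration('wrist'))
E
```

```text
mat 0.71 1379 ((0.49636173248291016, 0.1590917855501175), (0.1099565252661705, 0.1496438831090927), 86.93379211425781)
tamper 0.74 908 ((0.4876067638397217, 0.17015103995800018), (0.1027907207608223, 0.06608752906322479), 1.727439045906067)
bin 0.71 2107 ((0.5412836670875549, -0.15199746191501617), (0.16558243334293365, 0.2079947292804718), 1.5474729537963867)
{'fx': 357.4334102864977, 'fy': 357.4334102864977, 'cx': 319.3796703512131, 'cy': 202.98829172987075, 'k1': -0.08266562732840863, 'tool_from_camera': array([[-4.15595397e-04, -9.46161911e-01, -3.23693474e-01,
         8.29148103e-02],
       [ 9.99999914e-01, -3.95952835e-04, -1.26539065e-04,
         2.41891002e-04],
       [-8.44090584e-06, -3.23693499e-01,  9.46161994e-01,
        -1.42495912e-01],
       [ 0.00000000e+00,  0.00000000e+00,  0.00000000e+00,
         1.00000000e+00]])}
```

```bash
cat >> h.py <<'E'
def go(pos,yaw,st=None,rpy=None):
    st=st or r.get_state(); A=R.from_euler('xyz',st['eef_rot'],degrees=True)
    B=R.from_euler('xyz',rpy if rpy is not None else [180,0,yaw],degrees=True)
    print('go',np.round(A.inv().apply(np.array(pos)-st['tcp_pos'])*100,2),np.round((A.inv()*B).as_rotvec(degrees=True),2))
E
python3 -c "
from h import *
go([.42,.165,.27],-179)"
```

```text
go [-33.47 -22.23  -3.87] [ -0.    -0.   -21.67]
```

Call:
jog_arm(series=[{"dx":-33.5,"dy":-22.2,"dz":-3.9,"az":-21.7,"claw":1},{"dx":-33.5,"dy":-22.2,"dz":-3.9,"az":-21.7,"claw":1},{"dx":-33.5,"dy":-22.2,"dz":-3.9,"az":-21.7,"claw":1},{"dx":-33.5,"dy":-22.2,"dz":-3.9,"az":-21.7,"claw":1},{"dx":-33.5,"dy":-22.2,"dz":-3.9,"az":-21.7,"claw":1},{"dx":-33.5,"dy":-22.2,"dz":-3.9,"az":-21.7,"claw":1},{"dx":-33.5,"dy":-22.2,"dz":-3.9,"az":-21.7,"claw":1},{"dx":-33.5,"dy":-22.2,"dz":-3.9,"az":-21.7,"claw":1},{"dx":-33.5,"dy":-22.2,"dz":-3.9,"az":-21.7,"claw":1},{"dx":-33.5,"dy":-22.2,"dz":-3.9,"az":-21.7,"claw":1}])

```text
validation failed for argument at $.se...
```

Call:
jog_arm(series=[{"dx":-33.5,"dy":-22.2,"dz":-3.9,"ax":0,"ay":0,"az":-21.7,"claw":1},{"dx":-33.5,"dy":-22.2,"dz":-3.9,"ax":0,"ay":0,"az":-21.7,"claw":1},{"dx":-33.5,"dy":-22.2,"dz":-3.9,"ax":0,"ay":0,"az":-21.7,"claw":1},{"dx":-33.5,"dy":-22.2,"dz":-3.9,"ax":0,"ay":0,"az":-21.7,"claw":1},{"dx":-33.5,"dy":-22.2,"dz":-3.9,"ax":0,"ay":0,"az":-21.7,"claw":1},{"dx":-33.5,"dy":-22.2,"dz":-3.9,"ax":0,"ay":0,"az":-21.7,"claw":1},{"dx":-33.5,"dy":-22.2,"dz":-3.9,"ax":0,"ay":0,"az":-21.7,"claw":1},{"dx":-33.5,"dy":-22.2,"dz":-3.9,"ax":0,"ay":0,"az":-21.7,"claw":1},{"dx":-33.5,"dy":-22.2,"dz":-3.9,"ax":0,"ay":0,"az":-21.7,"claw":1},{"dx":-33.5,"dy":-22.2,"dz":-3.9,"ax":0,"ay":0,"az":-21.7,"claw":1}])

```text
clock: 2.05
tcp_pos: [0.4198, 0.166, 0.2702]
eef_rot: [180.0, -0.0, -178.9]
force: [-0.6, -0.1, -0.6]
width: 0.0854
gripper_force: 0.0
```

```bash
python3 - <<'E'
from h import *
st=r.get_state(); print(st['joint_pos'])
im=r.capture('wrist'); cv2.imwrite('pics/w1.png',im[...,::-1]); 
for n,z in [('mat',.004),('tamper',.012)]:
    d=r.pinpoint('wrist',n)
    if d: print(n,d[0]['pixel'],d[0]['score'],onz('wrist',d[0]['pixel'],0 if n=='mat' else .004,st))
    d=r.trace('wrist',n)[0]; m=d['mask'].astype(np.uint8)
    c=max(cv2.findContours(m,cv2.RETR_EXTERNAL,cv2.CHAIN_APPROX_NONE)[0],key=cv2.contourArea)[:,0,:]
    W=np.array([onz('wrist',(p[1],p[0]),z,st)[:2] for p in c]).astype(np.float32)
    print(n,d['score'],m.sum(),cv2.minAreaRect(W))
go([.41,-.14,.29],-179)
E
```

```text
[ 2.15693753e+01  5.77228789e+00 -4.89373349e+00  7.93503124e+01
  6.78473379e-03  2.04591602e+01]
mat 0.76 5661 ((0.49522480368614197, 0.1595378965139389), (0.11047421395778656, 0.14968910813331604), 86.76300811767578)
tamper [214.2, 325.8] 0.8 [0.49100398 0.17521572 0.004     ]
tamper 0.65 4551 ((0.5029944777488708, 0.16758175194263458), (0.05675096809864044, 0.1371774822473526), 89.19730377197266)
go [  1.59 -30.55  -1.97] [-0.  -0.   0.1]
```

View pics/w1.png

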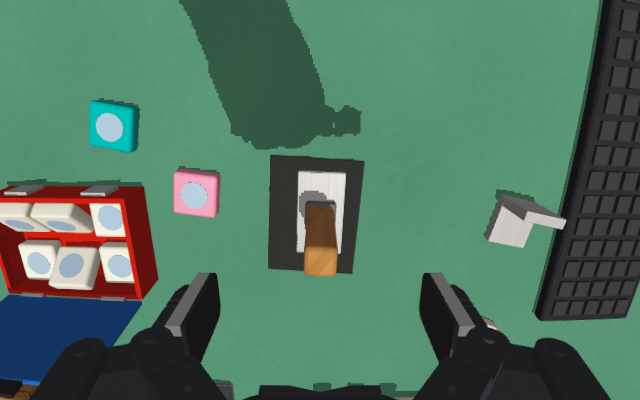

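The wrist view shows the tamper plate with corners at about (col,row) (297,171), (345,172) and (342,252), and the handle top at (320,268). At left is the bin; the leaning briquettes appear to be the middle one near the lid and two in the row near the robot.

Call:
jog_arm(series=[{"dx":1.6,"dy":-30.5,"dz":-2,"ax":0,"ay":0,"az":0,"claw":1},{"dx":1.6,"dy":-30.5,"dz":-2,"ax":0,"ay":0,"az":0,"claw":1},{"dx":1.6,"dy":-30.5,"dz":-2,"ax":0,"ay":0,"az":0,"claw":1},{"dx":1.6,"dy":-30.5,"dz":-2,"ax":0,"ay":0,"az":0,"claw":1},{"dx":1.6,"dy":-30.5,"dz":-2,"ax":0,"ay":0,"az":0,"claw":1},{"dx":1.6,"dy":-30.5,"dz":-2,"ax":0,"ay":0,"az":0,"claw":1},{"dx":1.6,"dy":-30.5,"dz":-2,"ax":0,"ay":0,"az":0,"claw":1},{"dx":1.6,"dy":-30.5,"dz":-2,"ax":0,"ay":0,"az":0,"claw":1},{"dx":1.6,"dy":-30.5,"dz":-2,"ax":0,"ay":0,"az":0,"claw":1},{"dx":1.6,"dy":-30.5,"dz":-2,"ax":0,"ay":0,"az":0,"claw":1}])

```text
clock: 3.55
tcp_pos: [0.41, -0.1393, 0.2904]
eef_rot: [-180.0, 0.0, -178.9]
force: [-0.6, 0.5, -0.7]
width: 0.0856
gripper_force: 0.0
```

```bash
python3 - <<'E'
from h import *
st=r.get_state()
print(st['tcp_pos'],st['joint_pos'])
s1=dict(st); s1['tcp_pos']=np.array([.4198,.166,.2702]); s1['eef_rot']=[180,0,-178.9]
for p in [(171,297),(172,345),(252,342),(250,297)]: print('plate',onz('wrist',p,.012,s1))
im=r.capture('wrist'); cv2.imwrite('pics/w2.png',im[...,::-1])
for n in ['bin','lid_hinge','lid_edge']:
    d=r.pinpoint('wrist',n)
    if d: print(n,d[0]['pixel'],d[0]['score'],onz('wrist',d[0]['pixel'],dict(bin=0,lid_hinge=.0495,lid_edge=.18)[n],st))
hsv=cv2.cvtColor(im,cv2.COLOR_RGB2HSV)
m=(((hsv[...,0]<8)|(hsv[...,0]>172))&(hsv[...,1]>150)&(hsv[...,2]>60)).astype(np.uint8)
cs=max(cv2.findContours(m,cv2.RETR_EXTERNAL,cv2.CHAIN_APPROX_NONE)[0],key=cv2.contourArea)
W=np.array([onz('wrist',(p[1],p[0]),.049,st)[:2] for p in cs[:,0]]).astype(np.float32)
print(cv2.minAreaRect(W)); 
for p in cv2.approxPolyDP(cs,6,True)[:,0]: print(p,onz('wrist',(p[1],p[0]),.049,st))
d=r.trace('wrist','briquette_a')
for x in d[:9]: print(np.round(x['pixel']),round(x['score'],2),x['mask'].sum())
E
```

```text
[ 0.40999088 -0.1392783   0.29035956] [-1.87581762e+01  3.72139497e+00 -4.27134287e+00  8.20042675e+01
 -7.05511763e-03 -1.98777936e+01]
plate [0.43560257 0.14056464 0.012     ]
plate [0.43574636 0.19584201 0.012     ]
plate [0.53800734 0.19642801 0.012     ]
plate [0.53628734 0.14039174 0.012     ]
bin [241.0, 317.4] 0.57 [ 0.5286703  -0.13964698  0.        ]
lid_edge [388.4, 311.7] 0.58 [ 0.59708431 -0.14290758  0.18      ]
((0.5183618664741516, -0.1404401659965515), (0.14421908557415009, 0.18368688225746155), 0.3897751271724701)
[243 195] [ 0.45055491 -0.22489288  0.049     ]
[237 208] [ 0.46632001 -0.23260355  0.049     ]
[245 300] [ 0.58992624 -0.22995243  0.049     ]
[388 302] [ 0.58938803 -0.04887701  0.049     ]
[397 210] [ 0.46525131 -0.04916006  0.049     ]
[389 194] [ 0.44622675 -0.05998125  0.049     ]
[371 194] [ 0.4466316  -0.08038164  0.049     ]
[373 204] [ 0.45850228 -0.07731378  0.049     ]
[348 204] [ 0.45904486 -0.10580974  0.049     ]
[344 193] [ 0.4460497  -0.11090037  0.049     ]
[290 193] [ 0.4472078  -0.17163427  0.049     ]
[287 203] [ 0.45916708 -0.17513209  0.049     ]
[266. 273.] 0.96 1685
[266. 362.] 0.88 1581
[222. 316.] 0.8 1184
[136. 379.] 0.76 2058
[273. 315.] 0.69 1824
[199. 444.] 0.67 1770
```

View pics/w2.png

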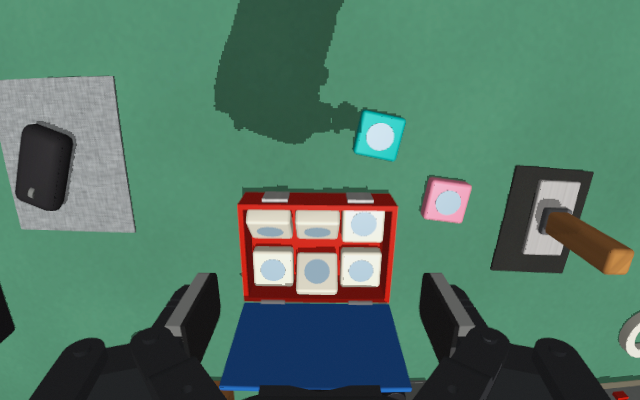

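The view shows the bin rim with corners near (238,204), (397,204), (388,302) and (245,300). Leaning are the two in the near row at (268,225) and (317,225), and the middle one of the far row at (316,272). So the bin's middle column has two leaners, its −y column has one, and the rest are flat.

```bash
python3 - <<'E'
from h import *
go([.4868,.1684,.18],-179.7)
E
```

```text
go [-8.25 30.69 11.03] [-0.01 -0.    0.74]
```

Call:
jog_arm(series=[{"dx":-8.2,"dy":30.7,"dz":0,"ax":0,"ay":0,"az":0.7,"claw":1},{"dx":-8.2,"dy":30.7,"dz":0,"ax":0,"ay":0,"az":0.7,"claw":1},{"dx":-8.2,"dy":30.7,"dz":0,"ax":0,"ay":0,"az":0.7,"claw":1},{"dx":-8.2,"dy":30.7,"dz":0,"ax":0,"ay":0,"az":0.7,"claw":1},{"dx":-8.2,"dy":30.7,"dz":3,"ax":0,"ay":0,"az":0.7,"claw":1},{"dx":-8.2,"dy":30.7,"dz":11,"ax":0,"ay":0,"az":0.7,"claw":1},{"dx":-8.2,"dy":30.7,"dz":11,"ax":0,"ay":0,"az":0.7,"claw":1},{"dx":-8.2,"dy":30.7,"dz":11,"ax":0,"ay":0,"az":0.7,"claw":1},{"dx":-8.2,"dy":30.7,"dz":11,"ax":0,"ay":0,"az":0.7,"claw":1},{"dx":-8.2,"dy":30.7,"dz":11,"ax":0,"ay":0,"az":0.7,"claw":1}])

```text
clock: 5.05
tcp_pos: [0.4872, 0.1683, 0.1818]
eef_rot: [180.0, 0.1, -179.7]
force: [0.2, -0.3, 0.3]
width: 0.0851
gripper_force: 0.0
```

```bash
python3 - <<'E'
from h import *
st=r.get_state(); print(st['tcp_pos'],st['eef_rot'])
im=r.capture('wrist').copy()
for dx in(-52,52):
  for dy in(-28,28):
    p=proj('wrist',[.4868+dx/1e3,.1684+dy/1e3,.012],st); cv2.circle(im,(int(p[1]),int(p[0])),3,(255,0,0),1)
for dx in(-15,15):
  for dy in(-15,15):
    p=proj('wrist',[.4868+dx/1e3,.1684+dy/1e3,.134],st); cv2.circle(im,(int(p[1]),int(p[0])),3,(0,255,0),1)
cv2.imwrite('pics/w3.png',im[...,::-1])
E
```

```text
[0.48723265 0.16832739 0.1818205 ] [ 1.79958145e+02  1.40518384e-01 -1.79705512e+02]
```

View pics/w3.png

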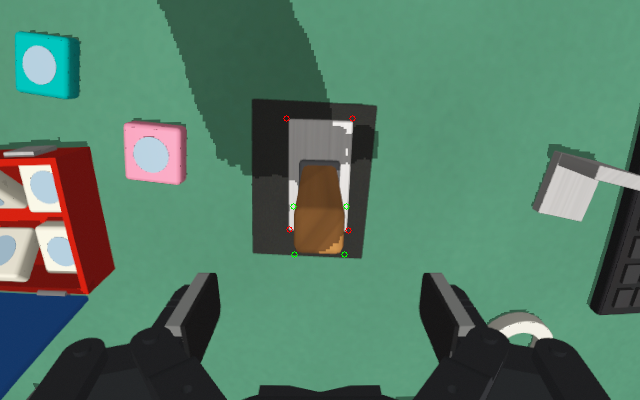

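The predicted plate corners (red) and handle top (green) fit the picture, with the handle centred near (319,230) between the fingers. I'll descend and grip.

Call:
jog_arm(series=[{"dx":0,"dy":0,"dz":4,"ax":0,"ay":0,"az":0,"claw":1},{"dx":0,"dy":0,"dz":7,"ax":0,"ay":0,"az":0,"claw":1},{"dx":0,"dy":0,"dz":9.7,"ax":0,"ay":0,"az":0,"claw":1},{"dx":0,"dy":0,"dz":9.7,"ax":0,"ay":0,"az":0,"claw":1},{"dx":0,"dy":0,"dz":9.7,"ax":0,"ay":0,"az":0,"claw":0},{"dx":0,"dy":0,"dz":9.7,"ax":0,"ay":0,"az":0,"claw":0},{"dx":0,"dy":0,"dz":9.7,"ax":0,"ay":0,"az":0,"claw":0},{"dx":0,"dy":0,"dz":9.7,"ax":0,"ay":0,"az":0,"claw":0},{"dx":0,"dy":0,"dz":9.7,"ax":0,"ay":0,"az":0,"claw":0},{"dx":0,"dy":0,"dz":9.7,"ax":0,"ay":0,"az":0,"claw":0}])

```text
clock: 6.35
tcp_pos: [0.4869, 0.1684, 0.0843]
eef_rot: [180.0, 0.1, -179.7]
force: [-0.3, -1.9, 5.2]
width: 0.0291
gripper_force: 58.4
```

```bash
python3 - <<'E'
from h import *
st=r.get_state(); print(st['tcp_pos'],st['eef_rot'],st['width'],st['gripper_force'],st['force'])
E
```

```text
[0.48690738 0.16843273 0.0842839 ] [ 1.79987668e+02  9.06999354e-02 -1.79672666e+02] 0.02909400867737768 58.361438512802124 [-0.27782544 -1.93031322  5.17503751]
```

```bash
python3 -c "
from h import *
go([.5245,-.138,.185],-179.7)"
```

```text
go [ -3.6  -30.66 -10.07] [0.01 0.09 0.03]
```

Call:
jog_arm(series=[{"dx":0,"dy":0,"dz":-5,"ax":0,"ay":0,"az":0,"claw":0},{"dx":0,"dy":0,"dz":-10,"ax":0,"ay":0,"az":0,"claw":0},{"dx":0,"dy":-4,"dz":-10,"ax":0,"ay":0,"az":0,"claw":0},{"dx":-1,"dy":-9,"dz":-10,"ax":0,"ay":0,"az":0,"claw":0},{"dx":-2,"dy":-14,"dz":-10,"ax":0,"ay":0,"az":0,"claw":0},{"dx":-3,"dy":-19,"dz":-10,"ax":0,"ay":0,"az":0,"claw":0},{"dx":-3.6,"dy":-24,"dz":-10,"ax":0,"ay":0,"az":0,"claw":0},{"dx":-3.6,"dy":-28,"dz":-10,"ax":0,"ay":0,"az":0,"claw":0},{"dx":-3.6,"dy":-30.7,"dz":-10,"ax":0,"ay":0,"az":0,"claw":0},{"dx":-3.6,"dy":-30.7,"dz":-10,"ax":0,"ay":0,"az":0,"claw":0}])

```text
clock: 7.6
tcp_pos: [0.5237, -0.1401, 0.1829]
eef_rot: [-180.0, -0.1, -179.8]
force: [-0.9, 0.3, -4.6]
width: 0.0295
gripper_force: 61.9
```

```bash
python3 - <<'E'
from h import *
st=r.get_state(); print(st['tcp_pos'],st['eef_rot'],st['width'],st['gripper_force'],st['force'])
im=r.capture('wrist').copy()
t=st['tcp_pos']
for dx in(-52,52):
  for dy in(-28,28):
    p=proj('wrist',[t[0]+dx/1e3,t[1]+dy/1e3,t[2]-.0723],st); cv2.circle(im,(int(p[1]),int(p[0])),3,(255,0,255),1)
for dx in(-65,65):
  for dy in(-92,92):
    p=proj('wrist',[.5245+dx/1e3,-.14+dy/1e3,.049],st); cv2.circle(im,(int(p[1]),int(p[0])),3,(0,255,0),1)
cv2.imwrite('pics/w4.png',im[...,::-1])
E
```

```text
[ 0.52365586 -0.14009814  0.18290401] [-1.79990030e+02 -5.57354465e-02 -1.79829211e+02] 0.029452223557848472 61.942241191864014 [-0.87884443  0.27066893 -4.55958891]
```

View pics/w4.png

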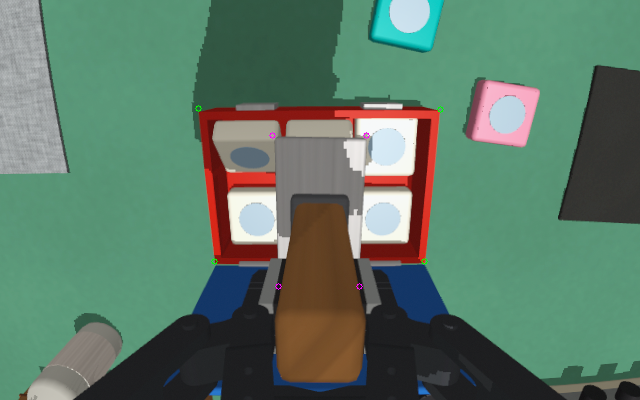

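```bash
python3 - <<'E'
from h import *
st=r.get_state(); t=st['tcp_pos']
im=cv2.imread('pics/w4.png')
c=im[125:265:1]
for row in (145,150,160,170,180,215,225,235,245,255):
    print(row,[ (x,im[row,x].tolist()) for x in ()], end='')
    g=np.abs(np.diff(im[row,262:378].astype(int),axis=0)).sum(1); print(sorted((int(i)+262,int(g[i])) for i in np.argsort(-g)[:7]))
col=im[128:150,320]; print(col.tolist())
def cor(dz,sx,sy,hz): return [np.round(proj('wrist',[t[0]+sx,t[1]+sy,t[2]-.0723+hz+dz],st)).tolist()]
for dz in (0,-.01,-.02): print(dz,[cor(dz,sx,sy,0) for sx in(-.052,.052) for sy in(-.028,.028)],'handle',[cor(dz,sx,sy,.122) for sx in(-.015,.015) for sy in(-.015,.015)],'hbase',[cor(dz,-.015,sy,0) for sy in(-.015,.015)])
E
```

```text
145 [][(342, 110), (343, 207), (364, 88), (365, 96), (367, 54), (371, 168), (372, 142)]
150 [][(345, 114), (346, 209), (364, 98), (365, 97), (370, 67), (371, 158), (372, 86)]
160 [][(274, 83), (348, 104), (349, 211), (363, 89), (364, 88), (371, 123), (372, 54)]
170 [][(274, 82), (351, 66), (352, 170), (361, 59), (362, 72), (364, 84), (365, 93)]
180 [][(274, 100), (275, 130), (276, 12), (277, 14), (362, 18), (363, 93), (364, 110)]
215 [][(275, 185), (276, 193), (289, 105), (347, 116), (348, 271), (361, 105), (362, 138)]
225 [][(275, 92), (276, 296), (290, 133), (347, 246), (348, 151), (361, 100), (365, 113)]
235 [][(276, 259), (277, 105), (278, 208), (289, 96), (348, 242), (349, 150), (361, 189)]
245 [][(276, 172), (277, 242), (287, 148), (288, 305), (349, 108), (350, 247), (360, 350)]
255 [][(277, 354), (285, 85), (286, 361), (351, 117), (352, 232), (353, 103), (359, 324)]
[[147, 163, 167], [148, 164, 168], [149, 163, 168], [148, 163, 168], [148, 164, 168], [149, 164, 168], [149, 164, 169], [149, 165, 169], [139, 152, 157], [105, 109, 112], [107, 108, 111], [118, 120, 123], [121, 123, 124], [123, 124, 126], [122, 124, 126], [123, 125, 127], [123, 124, 126], [123, 124, 126], [123, 125, 127], [123, 124, 127], [123, 125, 128], [123, 125, 128]]
0 [[[136.0, 273.0]], [[136.0, 366.0]], [[287.0, 279.0]], [[287.0, 359.0]]] handle [[[313.0, 271.0]], [[313.0, 368.0]], [[385.0, 276.0]], [[386.0, 363.0]]] hbase [[[195.0, 296.0]], [[195.0, 343.0]]]
-0.01 [[[133.0, 275.0]], [[134.0, 364.0]], [[279.0, 280.0]], [[279.0, 358.0]]] handle [[[295.0, 275.0]], [[295.0, 364.0]], [[364.0, 279.0]], [[364.0, 360.0]]] hbase [[[190.0, 297.0]], [[190.0, 342.0]]]
-0.02 [[[131.0, 277.0]], [[132.0, 363.0]], [[272.0, 282.0]], [[272.0, 357.0]]] handle [[[279.0, 278.0]], [[280.0, 361.0]], [[346.0, 281.0]], [[346.0, 358.0]]] hbase [[[186.0, 297.0]], [[186.0, 341.0]]]
```

The held plate's edges (column 274 to 365, near edge row 137) match the no-slip prediction, and the bin corners fit within about 2 px. Next I press the middle column.

Call:
jog_arm(series=[{"dx":-0.1,"dy":0.2,"dz":2,"ax":0,"ay":0,"az":0,"claw":0},{"dx":-0.1,"dy":0.2,"dz":3.8,"ax":0,"ay":0,"az":0,"claw":0},{"dx":-0.1,"dy":0.2,"dz":4.3,"ax":0,"ay":0,"az":0,"claw":0},{"dx":-0.1,"dy":0.2,"dz":4.6,"ax":0,"ay":0,"az":0,"claw":0},{"dx":-0.1,"dy":0.2,"dz":4.9,"ax":0,"ay":0,"az":0,"claw":0},{"dx":-0.1,"dy":0.2,"dz":5.2,"ax":0,"ay":0,"az":0,"claw":0},{"dx":-0.1,"dy":0.2,"dz":5.5,"ax":0,"ay":0,"az":0,"claw":0},{"dx":-0.1,"dy":0.2,"dz":5.8,"ax":0,"ay":0,"az":0,"claw":0},{"dx":-0.1,"dy":0.2,"dz":6.1,"ax":0,"ay":0,"az":0,"claw":0},{"dx":-0.1,"dy":0.2,"dz":6.4,"ax":0,"ay":0,"az":0,"claw":0}])

```text
clock: 8.9
tcp_pos: [0.525, -0.1364, 0.1191]
eef_rot: [-180.0, -0.0, -179.7]
force: [0.3, -0.2, -3.9]
width: 0.0292
gripper_force: 62.0
```

Call:
jog_arm(series=[{"dx":0,"dy":0,"dz":0.3,"ax":0,"ay":0,"az":0,"claw":0},{"dx":0,"dy":0,"dz":0.6,"ax":0,"ay":0,"az":0,"claw":0},{"dx":0,"dy":0,"dz":0.9,"ax":0,"ay":0,"az":0,"claw":0},{"dx":0,"dy":0,"dz":1.1,"ax":0,"ay":0,"az":0,"claw":0},{"dx":0,"dy":0,"dz":1.2,"ax":0,"ay":0,"az":0,"claw":0},{"dx":0,"dy":0,"dz":1.3,"ax":0,"ay":0,"az":0,"claw":0},{"dx":0,"dy":0,"dz":1.35,"ax":0,"ay":0,"az":0,"claw":0},{"dx":0,"dy":0,"dz":1.4,"ax":0,"ay":0,"az":0,"claw":0},{"dx":0,"dy":0,"dz":1.45,"ax":0,"ay":0,"az":0,"claw":0},{"dx":0,"dy":0,"dz":1.45,"ax":0,"ay":0,"az":0,"claw":0}])

```text
clock: 10.15
tcp_pos: [0.5252, -0.1365, 0.1053]
eef_rot: [-180.0, 0.0, -179.7]
force: [-2.5, 0.2, 3.2]
width: 0.0295
gripper_force: 62.7
```

```bash
python3 - <<'E'
from h import *
st=r.get_state(); print(st['tcp_pos'],st['eef_rot'],st['width'],st['gripper_force'],st['force'])
E
```

```text
[ 0.52519855 -0.136494    0.10530584] [-1.79984151e+02  3.21087121e-02 -1.79674148e+02] 0.029522019374869077 62.71397352218628 [-2.51043567  0.17987891  3.20614599]
```

Call:
jog_arm(series=[{"dx":0,"dy":0,"dz":-2,"ax":0,"ay":0,"az":0,"claw":0},{"dx":0,"dy":0,"dz":-5,"ax":0,"ay":0,"az":0,"claw":0},{"dx":0,"dy":0,"dz":-7,"ax":0,"ay":0,"az":0,"claw":0},{"dx":0,"dy":-2.5,"dz":-7,"ax":0,"ay":0,"az":0,"claw":0},{"dx":0,"dy":-5.3,"dz":-7,"ax":0,"ay":0,"az":0,"claw":0},{"dx":0,"dy":-5.6,"dz":-7,"ax":0,"ay":0,"az":0,"claw":0},{"dx":0,"dy":-5.6,"dz":-7,"ax":0,"ay":0,"az":0,"claw":0},{"dx":0,"dy":-5.6,"dz":-7,"ax":0,"ay":0,"az":0,"claw":0},{"dx":0,"dy":-5.6,"dz":-7,"ax":0,"ay":0,"az":0,"claw":0},{"dx":0,"dy":-5.6,"dz":-7,"ax":0,"ay":0,"az":0,"claw":0}])

```text
clock: 11.4
tcp_pos: [0.5255, -0.192, 0.1749]
eef_rot: [-180.0, 0.0, -179.6]
force: [-0.5, 0.4, -5.3]
width: 0.0295
gripper_force: 62.0
```

```bash
python3 - <<'E'
from h import *
st=r.get_state(); print(st['tcp_pos'],st['eef_rot'],st['width'],st['gripper_force'],st['force'])
im=r.capture('wrist').copy()
t=st['tcp_pos']
for dx in(-52,52):
  for dy in(-28,28):
    p=proj('wrist',[t[0]+dx/1e3,t[1]+dy/1e3,t[2]-.0723],st); cv2.circle(im,(int(p[1]),int(p[0])),3,(255,0,255),1)
for dx in(-59,59):
  for dy in(-86,86):
    p=proj('wrist',[.5245+dx/1e3,-.14+dy/1e3,.049],st); cv2.circle(im,(int(p[1]),int(p[0])),3,(0,255,0),1)
cv2.imwrite('pics/w5.png',im[...,::-1])
E
```

```text
[ 0.52546033 -0.191996    0.17489028] [-1.79997845e+02  3.38734951e-03 -1.79640927e+02] 0.029459247640004575 61.95553421974182 [-0.47611422  0.43793344 -5.30770128]
```

View pics/w5.png

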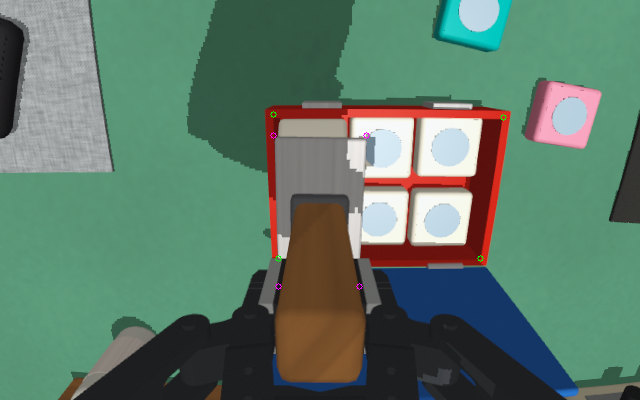

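Both middle briquettes now lie flat at (382,148) and (380,215), and the plate sits over the −y column clear of the walls. I press it now.

Call:
jog_arm(series=[{"dx":0,"dy":0,"dz":2,"ax":0,"ay":0,"az":0,"claw":0},{"dx":0,"dy":0,"dz":3.3,"ax":0,"ay":0,"az":0,"claw":0},{"dx":0,"dy":0,"dz":3.8,"ax":0,"ay":0,"az":0,"claw":0},{"dx":0,"dy":0,"dz":4.1,"ax":0,"ay":0,"az":0,"claw":0},{"dx":0,"dy":0,"dz":4.4,"ax":0,"ay":0,"az":0,"claw":0},{"dx":0,"dy":0,"dz":4.7,"ax":0,"ay":0,"az":0,"claw":0},{"dx":0,"dy":0,"dz":5,"ax":0,"ay":0,"az":0,"claw":0},{"dx":0,"dy":0,"dz":5.3,"ax":0,"ay":0,"az":0,"claw":0},{"dx":0,"dy":0,"dz":5.6,"ax":0,"ay":0,"az":0,"claw":0},{"dx":0,"dy":0,"dz":5.9,"ax":0,"ay":0,"az":0,"claw":0}])

```text
clock: 12.7
tcp_pos: [0.5254, -0.1924, 0.1156]
eef_rot: [-180.0, 0.0, -179.7]
force: [0.1, -0.8, -4.2]
width: 0.0293
gripper_force: 62.1
```

Call:
jog_arm(series=[{"dx":0,"dy":0,"dz":0.3,"ax":0,"ay":0,"az":0,"claw":0},{"dx":0,"dy":0,"dz":0.6,"ax":0,"ay":0,"az":0,"claw":0},{"dx":0,"dy":0,"dz":0.8,"ax":0,"ay":0,"az":0,"claw":0},{"dx":0,"dy":0,"dz":0.9,"ax":0,"ay":0,"az":0,"claw":0},{"dx":0,"dy":0,"dz":1.0,"ax":0,"ay":0,"az":0,"claw":0},{"dx":0,"dy":0,"dz":1.05,"ax":0,"ay":0,"az":0,"claw":0},{"dx":0,"dy":0,"dz":1.1,"ax":0,"ay":0,"az":0,"claw":0},{"dx":0,"dy":0,"dz":1.1,"ax":0,"ay":0,"az":0,"claw":0},{"dx":0,"dy":0,"dz":1.1,"ax":0,"ay":0,"az":0,"claw":0},{"dx":0,"dy":0,"dz":1.1,"ax":0,"ay":0,"az":0,"claw":0}])

```text
clock: 13.95
tcp_pos: [0.5255, -0.1925, 0.1053]
eef_rot: [-180.0, 0.0, -179.7]
force: [-2.2, -0.9, 5.4]
width: 0.0296
gripper_force: 63.1
```

```bash
python3 -c "
from h import *
go([.4952,.1595,.195],176.8)"
```

```text
go [ 2.83 35.21 -8.98] [-0.02  0.03  3.53]
```

Call:
jog_arm(series=[{"dx":0,"dy":0,"dz":-3,"ax":0,"ay":0,"az":0,"claw":0},{"dx":0,"dy":0,"dz":-8,"ax":0,"ay":0,"az":0,"claw":0},{"dx":0.5,"dy":4,"dz":-9,"ax":0,"ay":0,"az":0.5,"claw":0},{"dx":1,"dy":9,"dz":-9,"ax":0,"ay":0,"az":1,"claw":0},{"dx":1.5,"dy":14,"dz":-9,"ax":0,"ay":0,"az":1.5,"claw":0},{"dx":2,"dy":19,"dz":-9,"ax":0,"ay":0,"az":2,"claw":0},{"dx":2.5,"dy":24,"dz":-9,"ax":0,"ay":0,"az":2.5,"claw":0},{"dx":2.8,"dy":29,"dz":-9,"ax":0,"ay":0,"az":3,"claw":0},{"dx":2.8,"dy":33,"dz":-9,"ax":0,"ay":0,"az":3.5,"claw":0},{"dx":2.8,"dy":35.2,"dz":-9,"ax":0,"ay":0,"az":3.5,"claw":0}])

```text
clock: 15.2
tcp_pos: [0.4951, 0.1615, 0.1943]
eef_rot: [180.0, -0.0, 176.9]
force: [-0.1, -0.4, -4.2]
width: 0.0292
gripper_force: 62.2
```

```bash
python3 - <<'E'
from h import *
st=r.get_state(); print(st['tcp_pos'],st['eef_rot'],st['force'])
im=r.capture('wrist').copy()
for dx in(-75,75):
  for dy in(-55,55):
    v=R.from_euler('z',-3.2,degrees=True).apply([dx/1e3,dy/1e3,.004])
    p=proj('wrist',v+[.4952,.1595,0],st); cv2.circle(im,(int(p[1]),int(p[0])),3,(0,255,0),1)
cv2.imwrite('pics/w6.png',im[...,::-1])
go([.4952,.1595,.086],176.8)
E
```

```text
[0.49508944 0.16148226 0.1942595 ] [ 1.79999180e+02 -2.51825607e-02  1.76929393e+02] [-0.10810844 -0.40615847 -4.21600731]
go [-0.02 -0.38 10.82] [ 0.08 -0.03  0.17]
```

View pics/w6.png

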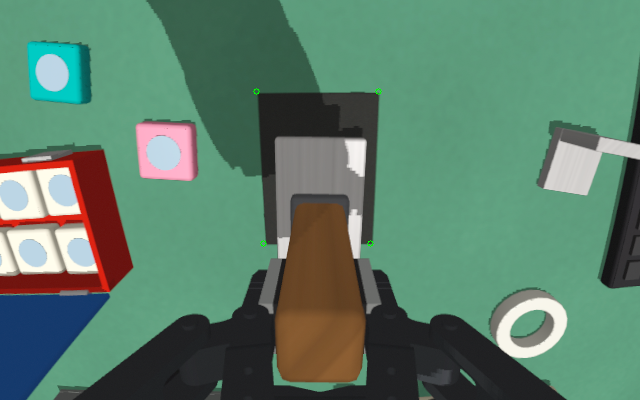

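The mat corner predictions fit ((257,92) to (370,242)), and the plate is above its middle. The visible bin columns lie flat. I lower the tamper.

Call:
jog_arm(series=[{"dx":0,"dy":-0.3,"dz":3,"ax":0,"ay":0,"az":0,"claw":0},{"dx":0,"dy":-0.3,"dz":6,"ax":0,"ay":0,"az":0,"claw":0},{"dx":0,"dy":-0.3,"dz":8.5,"ax":0,"ay":0,"az":0,"claw":0},{"dx":0,"dy":-0.3,"dz":10,"ax":0,"ay":0,"az":0,"claw":0},{"dx":0,"dy":-0.3,"dz":10.5,"ax":0,"ay":0,"az":0,"claw":0},{"dx":0,"dy":-0.3,"dz":10.8,"ax":0,"ay":0,"az":0,"claw":0},{"dx":0,"dy":-0.3,"dz":10.9,"ax":0,"ay":0,"az":0,"claw":0},{"dx":0,"dy":-0.3,"dz":11,"ax":0,"ay":0,"az":0,"claw":0},{"dx":0,"dy":-0.3,"dz":11,"ax":0,"ay":0,"az":0,"claw":0},{"dx":0,"dy":-0.3,"dz":11,"ax":0,"ay":0,"az":0,"claw":0}])

```text
clock: 16.5
tcp_pos: [0.4953, 0.1565, 0.085]
eef_rot: [-180.0, 0.0, 176.8]
force: [0.0, -0.3, -3.9]
width: 0.0294
gripper_force: 62.1
```

Call:
jog_arm(series=[{"dx":0,"dy":0.3,"dz":0,"ax":0,"ay":0,"az":0,"claw":0},{"dx":0,"dy":0.3,"dz":0,"ax":0,"ay":0,"az":0,"claw":0},{"dx":0,"dy":0.3,"dz":0.08,"ax":0,"ay":0,"az":0,"claw":0},{"dx":0,"dy":0.3,"dz":0.1,"ax":0,"ay":0,"az":0,"claw":0},{"dx":0,"dy":0.3,"dz":0.1,"ax":0,"ay":0,"az":0,"claw":0},{"dx":0,"dy":0.3,"dz":0.1,"ax":0,"ay":0,"az":0,"claw":1},{"dx":0,"dy":0.3,"dz":0.1,"ax":0,"ay":0,"az":0,"claw":1},{"dx":0,"dy":0.3,"dz":0.1,"ax":0,"ay":0,"az":0,"claw":1},{"dx":0,"dy":0.3,"dz":0.1,"ax":0,"ay":0,"az":0,"claw":1},{"dx":0,"dy":0.3,"dz":0.1,"ax":0,"ay":0,"az":0,"claw":1}])

```text
clock: 17.75
tcp_pos: [0.4954, 0.1594, 0.0837]
eef_rot: [-180.0, -0.0, 176.8]
force: [-0.8, 0.4, -0.5]
width: 0.0853
gripper_force: 0.0
```

```bash
python3 -c "
from h import *
st=r.get_state();print(st['tcp_pos'],st['width'],st['force'])
go([.40,-.10,.30],-179.7)
r.capture('scene')
for n in ['lid_edge','lid_hinge']:
  print(n,r.pinpoint('scene',n)[:1])
"
```

```text
[0.49536628 0.15940816 0.08374818] 0.08525569680651136 [-0.84948532  0.40748903 -0.51889315]
go [  8.09 -26.43 -21.62] [-0.01 -0.01 -3.47]
lid_edge [{'pixel': [184.5, 277.8], 'score': 0.92}]
lid_hinge [{'pixel': [213.7, 285.6], 'score': 0.57}]
```

Call:
jog_arm(series=[{"dx":0,"dy":0,"dz":-4,"ax":0,"ay":0,"az":0,"claw":1},{"dx":0,"dy":0,"dz":-9,"ax":0,"ay":0,"az":0,"claw":1},{"dx":0,"dy":0,"dz":-14,"ax":0,"ay":0,"az":0,"claw":1},{"dx":3,"dy":-5,"dz":-18,"ax":0,"ay":0,"az":0,"claw":0},{"dx":5,"dy":-10,"dz":-21.5,"ax":0,"ay":0,"az":-2,"claw":0},{"dx":8,"dy":-16,"dz":-21.5,"ax":0,"ay":0,"az":-3.5,"claw":0},{"dx":8,"dy":-22,"dz":-21.5,"ax":0,"ay":0,"az":-3.5,"claw":0},{"dx":8,"dy":-26.5,"dz":-21.5,"ax":0,"ay":0,"az":-3.5,"claw":0},{"dx":8,"dy":-26.5,"dz":-21.5,"ax":0,"ay":0,"az":-3.5,"claw":0},{"dx":8,"dy":-26.5,"dz":-21.5,"ax":0,"ay":0,"az":-3.5,"claw":0}])

```text
clock: 19.15
tcp_pos: [0.4007, -0.1008, 0.2988]
eef_rot: [180.0, -0.0, -179.7]
force: [-0.1, 0.2, 0.6]
width: -0.0001
gripper_force: 0.0
```

```bash
python3 - <<'E'
from h import *
st=r.get_state(); print(st['tcp_pos'],st['eef_rot'],st['width'])
save('wrist','w7.png')
d=r.pinpoint('wrist','lid_edge'); print(d[:1])
if d: print(tri([ray('wrist',d[0]['pixel'],st),ray('scene',[184.5,277.8])]))
d=r.pinpoint('wrist','tamper'); print(d[:1]); 
if d: print(onz('wrist',d[0]['pixel'],.004,st))
E
```

```text
[ 0.40073165 -0.10075879  0.29879818] [ 1.79984774e+02 -6.62185650e-03 -1.79747313e+02] -0.00011608421234893921
[]
[{'pixel': [224.5, 514.2], 'score': 0.6}]
[0.49728141 0.16410147 0.004     ]
```

View pics/w7.png

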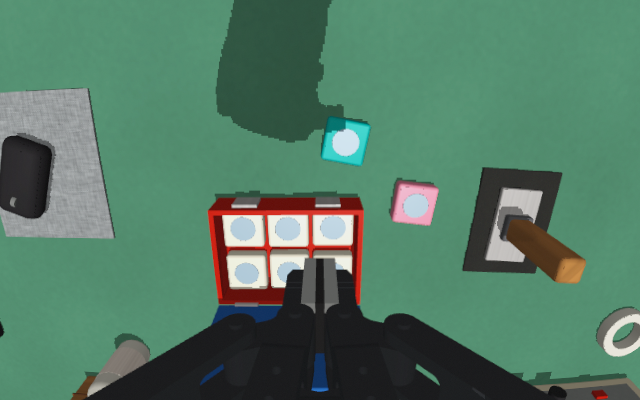

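All six briquettes lie flat (rows 228 and 270, columns 243 to 333), and the tamper stands mid-mat near (222,514). Next is the lid: fly over it and come down behind.

```bash
python3 - <<'E'
from h import *
go([.668,-.14,.30],-179.7)
for px,n in [((127,316),'objective'),((138,455),'cleaner')]: print(n,onz('top',px,.07))
for th in [97,90,82,74,66,58,50,42,34,26,18,12,6,3,0]:
    a=np.radians(th);p=.115
    print(th,np.round([.5895-p*np.cos(a)+.004*np.sin(a)+.011-.668,.0495+p*np.sin(a)+.004*np.cos(a)-.164],3)*100)
E
```

```text
go [-26.67  -4.24  -0.13] [ 0.01 -0.01  0.14]
objective [ 0.72859113 -0.03195491  0.07      ]
cleaner [ 0.71256054 -0.39272513  0.07      ]
97 [-5.  -0.1]
90 [-6.4  0.1]
82 [-8. -0.]
74 [-9.5 -0.3]
66 [-11.1  -0.8]
58 [-12.5  -1.5]
50 [-13.8  -2.4]
42 [-15.   -3.5]
34 [-16.1  -4.7]
26 [-16.9  -6. ]
18 [-17.6  -7.5]
12 [-17.9  -8.7]
6 [-18.1  -9.9]
3 [-18.2 -10.4]
0 [-18.2 -11. ]
```

Call:
jog_arm(series=[{"dx":-5,"dy":-1,"dz":0,"ax":0,"ay":0,"az":0,"claw":0},{"dx":-10,"dy":-2,"dz":0,"ax":0,"ay":0,"az":0,"claw":0},{"dx":-15,"dy":-3.5,"dz":0,"ax":0,"ay":0,"az":0,"claw":0},{"dx":-20,"dy":-4.2,"dz":0,"ax":0,"ay":0,"az":0,"claw":0},{"dx":-24,"dy":-4.2,"dz":0,"ax":0,"ay":0,"az":0,"claw":0},{"dx":-26.7,"dy":-4.2,"dz":0,"ax":0,"ay":0,"az":0,"claw":0},{"dx":-26.7,"dy":-4.2,"dz":0,"ax":0,"ay":0,"az":0,"claw":0},{"dx":-26.7,"dy":-4.2,"dz":5,"ax":0,"ay":0,"az":0,"claw":0},{"dx":-26.7,"dy":-4.2,"dz":10,"ax":0,"ay":0,"az":0,"claw":0},{"dx":-26.7,"dy":-4.2,"dz":13.5,"ax":0,"ay":0,"az":0,"claw":0}])

```text
clock: 20.55
tcp_pos: [0.6666, -0.1397, 0.1619]
eef_rot: [180.0, -0.1, -179.6]
force: [0.7, 0.6, -0.1]
width: -0.0
gripper_force: 0.0
```

Call:
jog_arm(series=[{"dx":2.5,"dy":0,"dz":0,"ax":0,"ay":0,"az":0,"claw":0},{"dx":4.9,"dy":0,"dz":-0.1,"ax":0,"ay":0,"az":0,"claw":0},{"dx":6.3,"dy":0,"dz":-0.2,"ax":0,"ay":0,"az":0,"claw":0},{"dx":7.9,"dy":0,"dz":-0.2,"ax":0,"ay":0,"az":0,"claw":0},{"dx":9.4,"dy":0,"dz":0.1,"ax":0,"ay":0,"az":0,"claw":0},{"dx":11,"dy":0,"dz":0.6,"ax":0,"ay":0,"az":0,"claw":0},{"dx":12.4,"dy":0,"dz":1.3,"ax":0,"ay":0,"az":0,"claw":0},{"dx":13.7,"dy":0,"dz":2.2,"ax":0,"ay":0,"az":0,"claw":0},{"dx":14.9,"dy":0,"dz":3.3,"ax":0,"ay":0,"az":0,"claw":0},{"dx":14.9,"dy":0,"dz":3.3,"ax":0,"ay":0,"az":0,"claw":0}])

```text
clock: 21.8
tcp_pos: [0.5181, -0.1415, 0.1309]
eef_rot: [180.0, -0.0, -179.7]
force: [1.0, -0.1, 0.3]
width: 0.0001
gripper_force: 0.0
```

```bash
python3 - <<'E'
from h import *
st=r.get_state(); print(st['tcp_pos'],st['force'])
save('scene','s8.png',(120,300,200,440),3)
E
```

```text
[ 0.51805864 -0.14154926  0.13085333] [ 0.97303521 -0.11978531  0.33402182]
```

View pics/s8.png

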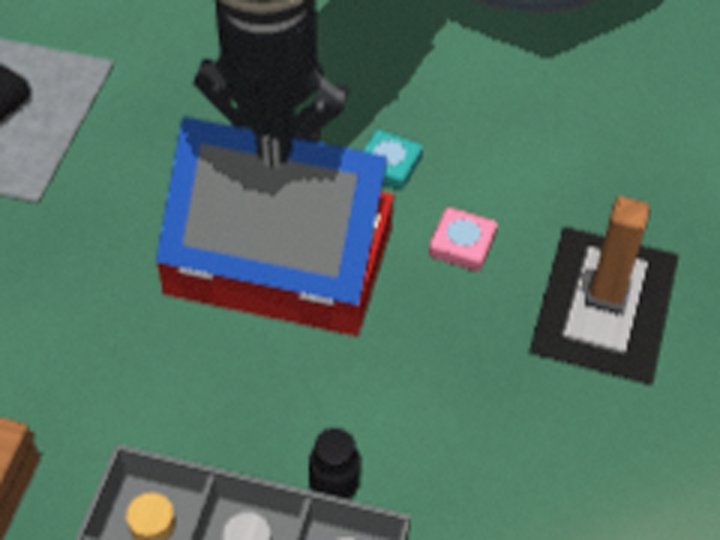

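The lid follows the fingers and is about half shut, with the finger at (270,150) in the crop.

Call:
jog_arm(series=[{"dx":1.1,"dy":0,"dz":1.4,"ax":0,"ay":0,"az":0,"claw":0},{"dx":1.9,"dy":0,"dz":2.7,"ax":0,"ay":0,"az":0,"claw":0},{"dx":2.6,"dy":0,"dz":4.2,"ax":0,"ay":0,"az":0,"claw":0},{"dx":2.9,"dy":0,"dz":5.4,"ax":0,"ay":0,"az":0,"claw":0},{"dx":3.1,"dy":0,"dz":6.4,"ax":0,"ay":0,"az":0,"claw":0},{"dx":3.2,"dy":0,"dz":7,"ax":0,"ay":0,"az":0,"claw":0},{"dx":3.2,"dy":0,"dz":7.3,"ax":0,"ay":0,"az":0,"claw":0},{"dx":3.2,"dy":0,"dz":7.5,"ax":0,"ay":0,"az":0,"claw":0},{"dx":3.2,"dy":0,"dz":7.6,"ax":0,"ay":0,"az":0,"claw":0},{"dx":3.2,"dy":0,"dz":7.6,"ax":0,"ay":0,"az":0,"claw":0}])

```text
clock: 23.1
tcp_pos: [0.4872, -0.1423, 0.0555]
eef_rot: [-180.0, 0.0, -179.7]
force: [-2.6, 1.2, 6.8]
width: 0.0001
gripper_force: 3.4
```

Call:
jog_arm(series=[{"dx":0,"dy":0,"dz":0.05,"ax":0,"ay":0,"az":0,"claw":0},{"dx":0,"dy":0,"dz":0.1,"ax":0,"ay":0,"az":0,"claw":0},{"dx":0,"dy":0,"dz":0.1,"ax":0,"ay":0,"az":0,"claw":0},{"dx":0,"dy":0,"dz":0.1,"ax":0,"ay":0,"az":0,"claw":0},{"dx":0,"dy":0,"dz":-1,"ax":0,"ay":0,"az":0,"claw":0},{"dx":0,"dy":0,"dz":-5,"ax":0,"ay":0,"az":0,"claw":0},{"dx":3,"dy":0,"dz":-10,"ax":0,"ay":0,"az":0,"claw":0},{"dx":6,"dy":0,"dz":-15,"ax":0,"ay":0,"az":0,"claw":0},{"dx":8,"dy":0,"dz":-20,"ax":0,"ay":0,"az":0,"claw":0},{"dx":8,"dy":0,"dz":-20,"ax":0,"ay":0,"az":0,"claw":0}])

```text
clock: 24.35
tcp_pos: [0.4077, -0.1433, 0.2591]
eef_rot: [-179.9, 0.4, -179.7]
force: [1.3, -0.3, -0.9]
width: -0.0
gripper_force: 0.0
```

```bash
python3 - <<'E'
from h import *
st=r.get_state(); print(st['tcp_pos'],st['force'])
save('scene','s9.png',(100,280,200,440),3)
a=r.pinpoint('scene','lid_edge'); r.capture('top'); b=r.pinpoint('top','lid_edge')
r.capture('wrist'); c=r.pinpoint('wrist','lid_edge')
print(a[:1],b[:1],c[:1])
L=[ray(n,x[0]['pixel'],st) for n,x in (('scene',a),('top',b),('wrist',c)) if x]
if len(L)>1: print(tri(L))
E
```

```text
[ 0.40772727 -0.14329508  0.25908268] [ 1.28980684 -0.31177173 -0.92938375]
[{'pixel': [176.1, 297.9], 'score': 0.97}] [{'pixel': [231.1, 355.7], 'score': 0.82}] [{'pixel': [221.9, 320.4], 'score': 0.77}]
(array([ 0.46465325, -0.14128809,  0.05910404]), [np.float64(0.0007633642938412739), np.float64(0.001061733610632746), np.float64(0.0012677276465936033)])
```

View pics/s9.png

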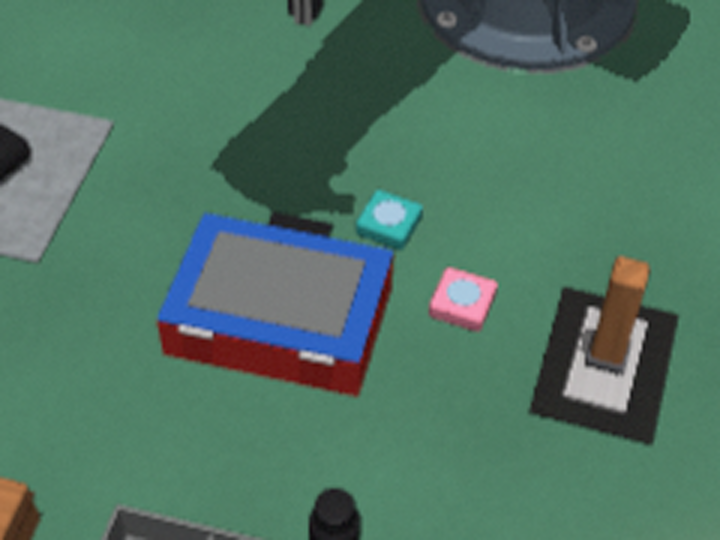

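The picture shows the lid level on the rim and the tamper upright in mid-mat. The press met firm resistance at 55 mm, the height of the closed lid's top. I hand in.

```bash
python3 -c "
from h import *
print(r.sign_off())"
```

```text
the job is handed in; nothing more can be done
None
```

I handed in the job at about 24.5 s: all six briquettes pressed flat, the tamper standing upright in mid-mat, the lid shut, and nothing else on the desk deliberately touched; I don't have the judge's verdict.

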